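# Put the pink topping tin away in the swing-out organiser

## Robot

A 7-joint arm with a two-finger parallel gripper is mounted at the origin on the work surface. World frame = base frame: x ahead of the robot, y to its left, z up, the work surface at z = 0. Lengths are in m, angles in degrees, forces in N, time in s.
With the tool pointing down it reaches from about 0.4 to 0.85 m from the base axis. Payload 10.4 kg.
Tool frame: the origin (TCP) lies at the very end of the fingers, on their centre line; the grasp point (between the pads) lies 19 mm behind it (arm.grip_point_offset is the distance from the TCP to the grasp point, in m); z points along the fingers, y is the line along which they close (so a half turn about z gives the same grasp; the last joint's range is limited). The gripper opens to 85 mm and grips with 20 to 120 N. Pads are 22 mm wide; open, the fingers measure 114 mm over their backs; the gripper's body (76 mm by 85 mm) begins 54 mm behind the grasp point. The pads swing forward as they close: fully open they stand 13 mm farther back than shut.
Start: joints at [66.142, 19.034, -3.707, 83.658, 1.238, 77.344, -5.071], TCP at [0.24, -0.577, 0.231] pointing down, gripper open.
Joint ranges: [-148.97, 148.97], [-28.65, 121.19], [-84.17, 76.75], [9.2, 138.47], [-72.65, 252.65], [3.7, 117.97], [-149.18, 149.18]. Speed limits (degrees/s): [127.2, 127.2, 159.86, 159.86, 180, 180, 180].

## Interface

Orientations are given as [roll, pitch, yaw] about the fixed x, y, z axes, in that order (R = Rz(yaw) Ry(pitch) Rx(roll)).
In Python, from plant import monitor, imaging, order, spotter, arm gives the robot as it stands.
- The arm moves only by the tool jog_arm, never from a script. Its argument "targets" is text: rows parted by semicolons, each of 4 numbers parted by spaces: the shift along the tool's x, y, z scaled (see below), then the turn about the tool's z scaled (see below). A call has 1 to 5 rows; each row is the pose to reach, as a shift and turn from the pose commanded when the call began, along the tool's axes at that moment; what a row does not reach only later rows make up. The controller multiplies each number of a shift by 0.4 m and each number of a turn by 90 degrees. A row lasts 1/12 s, in which the tool goes at most 41.7 mm and 7.16 degrees, less where a joint would pass 70% of its speed; a pose out of reach is approached as far as the arm can. A call with a number of a shift or a turn outside -1 to 1 is refused whole. A call with a gripper value outside its range is refused whole. "gripper" is the opening, from -1 (shut) to 1 (fully open), set as the call begins (left out, the last holds). The fingers move at their own pace and stop on an object; "force" is the grip in N (left out, the last holds). Time passes only in rows, so rows that repeat a pose let the fingers close. It gives the time, the measured TCP pose, the force, the opening and the grip force at its end, in the units of the state.
- monitor.get_state(): the state, without advancing time (a new reading comes with each control period).
- imaging.grab_frame(name): name is "scene" or "top" or "wrist"; returns a dict with "img" (384x512x3 uint8, blue, green, red), "fov_y" (degrees; the focal length in pixels is half the picture's height over the tangent of half this angle, whatever the lens; pixels are square), "cx", "cy" (the principal point, pixels), "k1" (the pictures are not rectified: a ray, as slopes to the right and down, at radius r is drawn at 1 + k1 r^2 times it, then the intrinsics apply), "eye" and "orientation" of the camera in the world; the wrist camera has in their place "T_tool_cam" (4x4, takes a point from camera to tool coordinates, whose origin is the TCP and whose axes are the flange's). Camera axes: x right, y down, z forward; pixel columns grow to the right and rows downward; lengths in m; the calibration is good to about 2 mm. A picture is of the moment at which its call begins: read the wrist's pose just before it. There is no depth.
- order.job_done(): hands the job in; it is judged then, once.
Trained networks look in a picture, given as the dict that the camera call returned (one of the last four; its "shot" number tells which), for a name from the list of things; names that differ only in an ending like _2 or _b are one class to them, and where a whole thing is asked for, a point or a joint stands for the part that bears it (a point fixed in the world has none). Each returns a list of dicts, best first, with "confidence" (0 to 1); they miss things now and then, are a little off and sometimes report something else, mostly with a low value. They report only what shows in the picture. A call takes as long as a camera call.
- spotter.find_in(picture, target): "point" ([x, y, z] in m, in world coordinates, good to about 4 mm: the middle of the surface that is visible of it).
- spotter.spot_point(picture, target): "point" ([x, y, z] in m, in world coordinates, good to about 4 mm: a listed point, or the origin of a listed thing).
The state is a dict: "time_s": time; "q": joint angles; "qd": joint speeds; "effort": joint torques, N m; "eef_pos": TCP position; "orientation": TCP orientation; "contact_force": force on the tool from outside, world axes, zero at the start; "torque": the same for the moment, N m; "grip_width": finger opening in m; "grasp_force": force on a finger pad.
Only numpy, scipy, OpenCV 4.12 (cv2) and the standard library are available. Lean on these libraries where they do the work, as an engineer would, in place of code of your own. Each camera call takes 0.05 s, during which the arm holds its last target. There are 200 camera calls.

## Task

Put the tin of pink toppings away in the free end compartment of the organiser's lower tray: push the top tray by its free end so that it swings out on its pin, set the tin down flat in its compartment, then push the top tray back until it is fully home on its roller catch, squarely over the lower tray. Never push the organiser harder than 22 N, keep the other tins in their compartments, and leave everything else on the counter standing where it is.

Things in the scene. Friction and masses are not known exactly. Their poses are not given: they have to be found in the camera images.
- organiser: Two-tier swing-out topping organiser fixed to the counter: wooden base 12 mm thick (own x -21 to 263, y -22 to 70 mm), a fixed white lower tray and a white top tray that turns on an upright pin (black cap to 131 mm high). Origin on the pin's axis at counter height; x from the pin along the trays to their free end, y to the side where the top tray swings out, z up
- tray: White top tray with three tins, turning on the pin. Origin on the pin axis at its underside, 74 mm above the counter; x 11 to 221, y -12 to 60 mm, walls 74 to 100, tins to 123 mm above the counter. Starts shut: axes as the organiser's. Swings out counter-clockwise from above, up to 1.75 rad. Drags 1 to 2 N at its free end and stays where left
- tray_corner (a point): Free outer corner of the top tray, top of wall (tray x 221, y 60 mm, 100 mm above the counter). Push the y 60 wall near here to swing it home. The last 6 mm the roller resists, with 9 to 16 N near this corner, varying; 1 to 2 mm before home it lets go, then comes a hard stop. Short of that it is pushed back out. Measured poses are too coarse to tell: go slowly, feel it
- tray_rear (a point): Free rear corner of the top tray, top of wall (tray x 221, y -12 mm, 100 mm above the counter). Push the y -12 wall near here to swing the tray out; it takes 3 to 12 N to leave the catch, then 1 to 2 N
- catch (a point): Sprung brass roller of the catch, 6 mm thick, 80 to 92 mm above the counter; this point is its middle (organiser x 225, y 22 mm). It sits on a steel post that stands on the base beyond the free end (organiser x 242 to 250, y 11 to 45 mm, 94 mm high); a steel nose on the shut tray's end wall lies just behind it
- bay (a point): Centre of the floor of the free compartment, at the free end of the lower tray (organiser x 185, y 24 mm, 15 mm above the counter); axes as the organiser's. Square, 66 mm inside; dividers rise 15 mm and walls (3 mm thick) 19 mm above this floor. Lower tray outside: x 11 to 221, y -12 to 60 mm; its other compartments centre at x 47 and 116 mm
- pink_tin: The tin to put away: closed round steel tin, 58 mm diameter, 46 mm high, about 0.12 kg, with bright pink-red toppings under its window lid; origin at the centre of its underside, z up. It starts standing free on the counter
- low_a: Bystander: closed round steel tin, 58 mm diameter, 46 mm high, about 0.12 kg, with dark chocolate toppings under its window lid; origin at the centre of its underside, z up. It stands in the lower tray's compartment next to the pin
- low_b: Bystander: closed round steel tin, 58 mm diameter, 46 mm high, about 0.12 kg, with golden toppings under its window lid; origin at the centre of its underside, z up. It stands in the lower tray's middle compartment
- up_a: Bystander: closed round steel tin, 58 mm diameter, 46 mm high, about 0.12 kg, with green toppings under its window lid; origin at the centre of its underside, z up. It stands in the top tray's compartment next to the pin
- up_b: Bystander: closed round steel tin, 58 mm diameter, 46 mm high, about 0.12 kg, with cream toppings under its window lid; origin at the centre of its underside, z up. It stands in the top tray's middle compartment
- up_c: Bystander: closed round steel tin, 58 mm diameter, 46 mm high, about 0.12 kg, with purple toppings under its window lid; origin at the centre of its underside, z up. It stands in the top tray's compartment at the free end
- parfait: Bystander on the counter: a filled parfait glass on a foot, 150 mm high, 74 mm across; origin at the centre of its underside
- caramel: Bystander on the counter: a brown caramel squeeze bottle with a yellow nozzle, 52 mm diameter, 172 mm high; origin at the centre of its underside

How it is judged (in metres and radians):
On the way, in this order (a step that is already met when the one before it is completed fails the run):
1. the top tray has been swung out from over the lower tray (more than 0.6 rad) (angle between the x axis of tray and the x axis of organiser, either way round above 0.6 rad), for 0.2 s.
2. the pink tin stands flat in the free end compartment of the lower tray, let go (horizontal distance between pink_tin and bay below 0.01 m and z of pink_tin in the frame of bay below 0.004 m and angle between pink_tin's own z axis and vertical below 0.06 rad and contact force between the fingers and pink_tin below 0.1 N), for 0.3 s.
At the end, for the whole second after the job is handed in: The pink tin stands flat (0.06 rad) in the lower tray's free end compartment, within 10 mm of its centre; the top tray is at rest, home on its catch (within 0.010 rad of the organiser's heading); the other tins are in their compartments, the counter's bystanders where they stood (angle between the x axis of tray and the x axis of organiser, either way round below 0.01 rad and angular speed of tray below 0.05 rad/s and horizontal distance between pink_tin and bay below 0.01 m and z of pink_tin in the frame of bay below 0.004 m and angle between pink_tin's own z axis and vertical below 0.06 rad and z of up_a in the frame of tray between -0.001 and 0.008 m and z of up_b in the frame of tray between -0.001 and 0.008 m and z of up_c in the frame of tray between -0.001 and 0.008 m and angle between each of up_a, up_b, up_c, low_a, low_b, parfait, caramel's own z axis and vertical below 0.1 rad and distance of each of low_a, low_b, parfait, caramel from where it was at the start of the episode below 0.015 m); the robot touches nothing.
It fails at once if the organiser (either tray) is pushed with more than 22 N (contact force between any of the fingers, the arm and organiser above 22 N).
It fails at once if a bystander on the counter is shifted by more than 15 mm or tipped (distance of any of parfait, caramel from where it was at the start of the episode above 0.015 m or angle between any of parfait, caramel's own z axis and vertical above 0.3 rad).
It fails at once if a tin in the lower tray leaves its compartment or is tipped (distance of any of low_a, low_b from where it was at the start of the episode above 0.02 m or angle between any of low_a, low_b's own z axis and vertical above 0.3 rad).
It fails at once if a tin in the top tray leaves its compartment or is tipped (z of any of up_a, up_b, up_c in the frame of tray above 0.015 m or angle between any of up_a, up_b, up_c's own z axis and vertical above 0.3 rad or z of any of up_a, up_b, up_c in the frame of tray below -0.01 m).
It also fails if it takes over 72 s, if anything falls off the work surface, if the arm or the gripper's body presses on something with over 40 N, if the wrist force passes 120 N, or if a joint passes its speed limit or range.

## Working session

There is one attempt and no reset: what is moved stays moved. The work goes in short steps, Python scripts to look and compute and a tool call to move; the robot and the scene stay as the last step left them, time stands still between calls to the robot, and variables do not carry over. Pictures are saved under pics/ and viewed, at most 10 in all, crops included, and the job is handed in when it is done.

Besides the shell and the picture viewer there is one more tool, called after "Call:" as name(argument=value, ...) on one line, values as JSON. jog_arm: Moves the arm, as the interface text tells. Its arguments: {"type":"object","properties":{"targets":{"type":"string"},"gripper":{"type":"number"},"force":{"type":"number"}},"required":["targets"]}

```bash
mkdir -p pics
python3 - <<'E'
from plant import monitor, imaging, order, spotter, arm
import cv2,numpy as np
s=monitor.get_state();print(s)
for c in ["scene","top"]:
    f=imaging.grab_frame(c);cv2.imwrite(f"pics/{c}0.png",f["img"]);print(c,f["eye"],f["orientation"],f["fov_y"],f["k1"])
    for n in ["tray_corner","tray_rear","catch","bay","organiser","tray","pink_tin","parfait","caramel","up_a","up_c"]:
        r=spotter.spot_point(f,n);print(n,[(np.round(x["point"],4).tolist(),round(x["confidence"],2)) for x in r[:2]])
print(monitor.get_state()["time_s"])
E
```

```text
{'time_s': 0.0, 'q': array([66.1424349 , 19.07219007, -3.7073313 , 83.70670583,  1.2370198 ,
       77.34418671, -5.06984234]), 'qd': array([-0.02127833,  0.02359294,  0.02194303, -0.02091552, -0.01188748,
       -0.00711961,  0.00950089]), 'effort': array([-5.73907491e-04, -6.25434494e+01,  4.89726558e-02, -3.91618502e+01,
        1.61136850e-02,  9.89917084e-03,  3.05651406e-05]), 'eef_pos': array([ 0.23966016, -0.5768049 ,  0.23050776]), 'orientation': array([-1.79916810e+02,  3.28045205e-03,  2.25648925e+01]), 'contact_force': array([-0.28282613, -0.08299623, -0.29342839]), 'torque': array([ 0.05727653,  0.0234846 , -0.02905199]), 'grasp_force': 0.0, 'grip_width': 0.08546002212636179}
scene [ 1.08662499 -0.5726874   0.75799381] [-135.10159699   -0.47916158   49.56991806] 43.37934294917323 0.03825123560833957
tray_corner [([0.6842, 0.0397, 0.0993], 0.73)]
tray_rear [([0.6781, -0.0306, 0.1], 0.94)]
catch [([0.6845, -0.0027, 0.0853], 0.74), ([0.6467, 0.005, 0.0153], 0.64)]
bay [([0.434, -0.2498, 0.0008], 0.66), ([0.648, 0.0053, 0.0128], 0.65)]
organiser [([0.4633, -0.0093, -0.0035],
[... 405 characters left out ...]
50617582 -0.1213069   1.17541214] [-1.76660823e+02  1.70548195e-01 -8.98108555e+01] 43.005653181413514 -0.12210005550466037
tray_corner [([0.6816, 0.0363, 0.0987], 0.75)]
tray_rear [([0.681, -0.0364, 0.1017], 0.69)]
catch [([0.6856, 0.0024, 0.083], 0.62)]
bay [([0.6446, 0.0075, 0.0161], 0.57)]
organiser [([0.4618, -0.0107, -0.0], 0.81)]
tray [([0.4587, -0.0176, 0.0749], 0.79)]
pink_tin [([0.4594, -0.0127, -0.0003], 0.62), ([0.6216, -0.2431, -0.0013], 0.61)]
parfait [([0.4501, -0.4051, 0.0025], 0.65)]
caramel [([0.4331, -0.2461, -0.0008], 0.69)]
up_a [([0.5101, 0.0086, 0.0788], 0.97), ([0.6419, 0.0007, 0.075], 0.97)]
up_c [([0.5101, 0.0086, 0.0788], 0.97), ([0.6419, 0.0007, 0.075], 0.97)]
1.2
```

View pictures.

View pics/scene0.png

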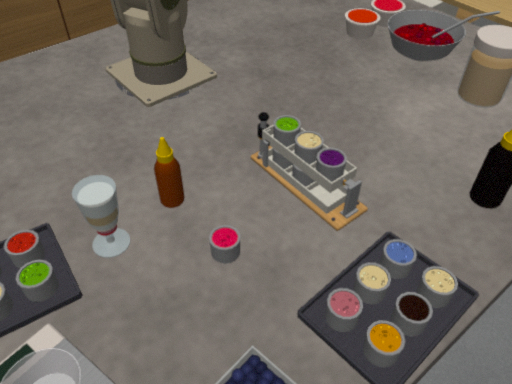

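View pics/top0.png

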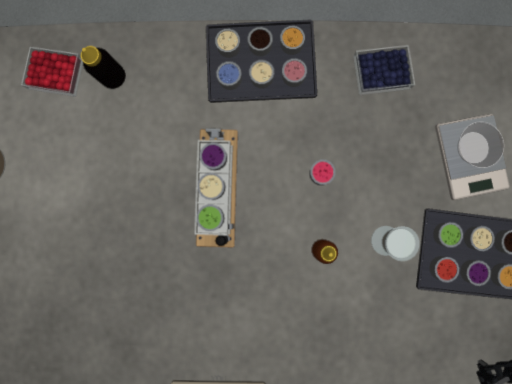

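```bash
cat > h.py <<'E'
import numpy as np, sys
from scipy.spatial.transform import Rotation as Ro
from plant import monitor
# organiser fit: model points -> measured world (xy)
M=np.array([[221,60],[221,60],[221,-12],[221,-12],[225,22],[225,22],[185,24],[185,24],[0,0],[0,0],[0,0],[185,24],[185,24],[47,24],[47,24]])/1e3
W=np.array([[.6842,.0397],[.6816,.0363],[.6781,-.0306],[.681,-.0364],[.6845,-.0027],[.6856,.0024],[.648,.0053],[.6446,.0075],[.4633,-.0093],[.4618,-.0107],[.4594,-.0127],[.6452,.0009],[.6419,.0007],[.5107,.008],[.5101,.0086]])
mc,wc=M.mean(0),W.mean(0); a=(M-mc)@np.array([1,1j]); b=(W-wc)@np.array([1,1j])
yaw=np.angle((b*a.conj()).sum())
R2=np.array([[np.cos(yaw),-np.sin(yaw)],[np.sin(yaw),np.cos(yaw)]]); O=wc-R2@mc
def o2w(p): return O+R2@np.asarray(p)          # organiser xy (m) -> world
def tray(p,th): c,s=np.cos(th),np.sin(th); return o2w(np.array([[c,-s],[s,c]])@np.asarray(p))
def row(p,yawdeg,st=None):                       # target world pos, tool yaw -> row numbers
    s=st or monitor.get_state(); R=Ro.from_euler('xyz',s['orientation'],degrees=True)
    d=R.inv().apply(np.asarray(p)-s['eef_pos'])/.4
    t=(s['orientation'][2]-yawdeg+90)%180-90     # gripper half-turn symmetric
    return np.round(np.r_[d,t/90],4)
E
python3 - <<'E'
from h import *
print(np.degrees(yaw),O,"\n",np.round((W-np.array([o2w(m) for m in M]))*1e3,1).tolist())
y=np.degrees(yaw); p=tray([.200,-.012-.0145-.025],0); print(p)
print(row([*p,.231],y), row([*p,.082],y))
E
```

```text
-2.623312265877792 [ 0.4600849  -0.01183162] 
 [[0.6, 1.7], [-2.0, -1.7], [-2.2, 3.3], [0.7, -2.5], [-1.4, -2.5], [-0.3, 2.6], [2.0, 1.6], [-1.4, 3.8], [3.2, 2.5], [1.7, 1.1], [-0.7, -0.9], [-0.8, -2.8], [-4.1, -3.0], [2.6, -2.0], [2.0, -1.4]]
[ 0.65751818 -0.07243153]
[ 1.4485e+00 -7.6450e-01  9.0000e-04  2.7990e-01] [ 1.4485 -0.7645  0.3734  0.2799]
```

Call:
jog_arm(targets="0.362 -0.191 0 0;0.362 -0.191 0 0;0.362 -0.191 0 0;0.362 -0.191 0 0;0.362 -0.191 0 0", gripper=-1)

```text
time_s: 1.62
eef_pos: [0.351, -0.4441, 0.2319]
orientation: [-180.0, -0.2, 23.2]
contact_force: [1.1, 1.0, 0.4]
grip_width: 0.0259
grasp_force: 0.0
```

Call:
jog_arm(targets="0.362 -0.191 0 0;0.362 -0.191 0 0;0.362 -0.191 0 0;0.362 -0.191 0 0;0.362 -0.191 0 0")

```text
time_s: 2.03
eef_pos: [0.4541, -0.3172, 0.2317]
orientation: [-179.9, -0.2, 23.2]
contact_force: [0.6, 1.3, 0.9]
grip_width: 0.0001
grasp_force: 0.0
```

Call:
jog_arm(targets="0.362 -0.191 0 0;0.362 -0.191 0 0;0.362 -0.191 0 0;0.362 -0.191 0 0;0.362 -0.191 0 0")

```text
time_s: 2.45
eef_pos: [0.5572, -0.1905, 0.2313]
orientation: [-179.8, -0.2, 23.2]
contact_force: [0.5, 1.2, 0.0]
grip_width: -0.0001
grasp_force: 0.0
```

Call:
jog_arm(targets="0.362 -0.191 0 0.28;0.362 -0.191 0 0.28;0.362 -0.191 0 0.28;0.362 -0.191 0 0.28;0.362 -0.191 0 0.28")

```text
time_s: 2.87
eef_pos: [0.6602, -0.0638, 0.2304]
orientation: [-179.7, -0.0, -2.4]
contact_force: [0.9, 1.8, -0.3]
grip_width: 0.0
grasp_force: 0.0
```

Run:
```python
from h import *
from plant import imaging,spotter
import cv2
s=monitor.get_state();print(s['time_s'],s['eef_pos'],s['orientation'],s['q'],s['grip_width'],s['contact_force'])
f=imaging.grab_frame("wrist");cv2.imwrite("pics/w1.png",f["img"])
for n in ["tray_rear","tray_corner","tray"]:
    print(n,[(np.round(x["point"],4).tolist(),round(x["confidence"],2)) for x in spotter.spot_point(f,n)[:2]])
p=tray([.200,-.012-.0145-.025],0)
print(row([*p,.231],np.degrees(yaw)),row([*p,.082],np.degrees(yaw)))
```

```text
2.8667 [ 0.66023602 -0.06382041  0.23041941] [-1.79722952e+02 -1.02767638e-02 -2.43775750e+00] [ 16.96058984  25.43695072 -21.4232164   76.36509502   8.89147022
  79.83912981 -96.56326391] 4.346833718721128e-05 [ 0.88315821  1.81464014 -0.30752518]
tray_rear [([0.6794, -0.032, 0.1022], 0.91)]
tray_corner [([0.6848, 0.0389, 0.1013], 0.82)]
tray []
[ 0.0007 -0.0043  0.0002 -0.0004] [ 0.0009 -0.0046  0.3727 -0.0004]
```

View pics/w1.png

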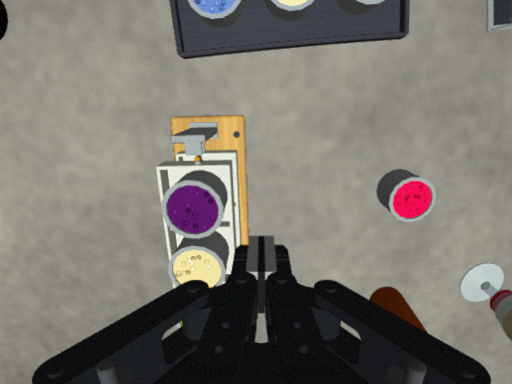

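Call:
jog_arm(targets="0 0 0.37 0;0 0 0.37 0;0 0 0.37 0;0 0 0.37 0;0 0 0.37 0")

```text
time_s: 3.48
eef_pos: [0.6532, -0.0752, 0.0774]
orientation: [180.0, 0.5, -2.8]
contact_force: [-1.0, -0.7, -0.7]
grip_width: 0.0007
grasp_force: 0.0
```

Call:
jog_arm(targets="0 -0.006 0 0;0 -0.012 0 0;0 -0.018 0 0;0 -0.024 0 0;0 -0.03 0 0")

```text
time_s: 3.9
eef_pos: [0.6589, -0.0604, 0.085]
orientation: [180.0, -0.1, -2.6]
contact_force: [-0.2, -0.1, 0.2]
grip_width: -0.0001
grasp_force: 0.0
```

Call:
jog_arm(targets="0 -0.005 0 0;0 -0.01 0 0;0 -0.015 0 0;0 -0.02 0 0;0 -0.025 0 0")

```text
time_s: 4.32
eef_pos: [0.6584, -0.0506, 0.0833]
orientation: [180.0, 0.0, -2.6]
contact_force: [-0.1, -0.1, 0.2]
grip_width: -0.0001
grasp_force: 0.0
```

Call:
jog_arm(targets="0 -0.003 0 0;0 -0.006 0 0;0 -0.009 0 0;0 -0.012 0 0;0 -0.015 0 0")

```text
time_s: 4.73
eef_pos: [0.6587, -0.046, 0.0833]
orientation: [179.9, 0.0, -2.7]
contact_force: [-0.7, -6.2, 0.2]
grip_width: -0.0002
grasp_force: 3.0
```

Call:
jog_arm(targets="0 -0.0025 0 0;0 -0.005 0 0;0 -0.0075 0 0;0 -0.01 0 0;0 -0.0125 0 0")

```text
time_s: 5.15
eef_pos: [0.6588, -0.0448, 0.0833]
orientation: [179.7, 0.0, -2.9]
contact_force: [-0.9, -10.4, 1.1]
grip_width: 0.0001
grasp_force: 4.7
```

Call:
jog_arm(targets="0 -0.0025 0 0;0 -0.005 0 0;0 -0.0075 0 0;0 -0.01 0 0;0 -0.0125 0 0")

```text
time_s: 5.57
eef_pos: [0.6593, -0.0342, 0.0833]
orientation: [-180.0, -0.0, -2.6]
contact_force: [0.9, -1.7, -0.5]
grip_width: 0.0002
grasp_force: 0.7
```

Run:
```python
from h import *
s=monitor.get_state();print(s['eef_pos'],s['contact_force'])
# finger angle progress and arc rows
p0=R2.T@(s['eef_pos'][:2]-O); print(p0)
r=np.array([.2,-.012-.0145]); th0=np.arctan2(p0[1],np.hypot(*r))+np.arctan2(.0265,.2)
print("th0",th0)
y=np.degrees(yaw)
for k in range(1,31):
    th=th0+.035*k
    print(k,round(th,2),row([*tray(r,th),.083],y+np.degrees(th),s).tolist())
```

```text
[ 0.65927604 -0.03424765  0.08331905] [ 0.85258767 -1.66980867 -0.53658413]
[ 0.20000837 -0.01327567]
th0 0.06602414543625877
1 0.1 [0.0041, -0.0177, 0.0008, -0.0641]
2 0.14 [0.0044, -0.0354, 0.0008, -0.0864]
3 0.17 [0.004, -0.053, 0.0008, -0.1087]
4 0.21 [0.003, -0.0706, 0.0008, -0.131]
5 0.24 [0.0014, -0.0882, 0.0008, -0.1533]
6 0.28 [-0.0009, -0.1057, 0.0008, -0.1755]
7 0.31 [-0.0037, -0.1231, 0.0008, -0.1978]
8 0.35 [-0.0071, -0.1404, 0.0008, -0.2201]
9 0.38 [-0.0112, -0.1576, 0.0008, -0.2424]
10 0.42 [-0.0158, -0.1747, 0.0008, -0.2647]
11 0.45 [-0.0211, -0.1915, 0.0008, -0.287]
12 0.49 [-0.0269, -0.2082, 0.0008, -0.3092]
13 0.52 [-0.0333, -0.2246, 0.0008, -0.3315]
14 0.56 [-0.0403, -0.2408, 0.0008, -0.3538]
15 0.59 [-0.0478, -0.2568, 0.0008, -0.3761]
16 0.63 [-0.0559, -0.2725, 0.0008, -0.3984]
17 0.66 [-0.0646, -0.2879, 0.0008, -0.4206]
18 0.7 [-0.0738, -0.303, 0.0008, -0.4429]
19 0.73 [-0.0835, -0.3177, 0.0008, -0.4652]
20 0.77 [-0.0937, -0.3321, 0.0008, -0.4875]
21 0.8 [-0.1044, -0.3461, 0.0008, -0.5098]
22 0.84 [-0.1156, -0.3598, 0.0008, -0.5321]
23 0.87 [-0.1272, -0.3731, 0.0008, -0.5543]
24 0.91 [-0.1393, -0.3859, 0.0008, -0.5766]
25 0.94 [-0.1519, -0.3983, 0.0008, -0.5989]
26 0.98 [-0.1649, -0.4103, 0.0008, -0.6212]
27 1.01 [-0.1783, -0.4217, 0.0008, -0.6435]
28 1.05 [-0.1921, -0.4328, 0.0008, -0.6657]
29 1.08 [-0.2062, -0.4433, 0.0008, -0.688]
30 1.12 [-0.2207, -0.4533, 0.0008, -0.7103]
```

Call:
jog_arm(targets="0.004 -0.0177 0 -0.064;0.0044 -0.0354 0 -0.086;0.004 -0.053 0 -0.109;0.003 -0.0706 0 -0.131;0.0014 -0.088 0 -0.153")

```text
time_s: 5.98
eef_pos: [0.6612, 0.0014, 0.0832]
orientation: [-180.0, 0.0, 11.3]
contact_force: [-1.0, -0.8, 0.1]
grip_width: -0.0
grasp_force: 0.7
```

Call:
jog_arm(targets="0.002 -0.0175 0 -0.022;0.0034 -0.0351 0 -0.045;0.0042 -0.0528 0 -0.067;0.0043 -0.0704 0 -0.089;0.0039 -0.088 0 -0.111")

```text
time_s: 6.4
eef_pos: [0.6559, 0.0359, 0.0833]
orientation: [180.0, 0.0, 21.3]
contact_force: [-0.6, -1.5, -0.3]
grip_width: -0.0001
grasp_force: 0.7
```

Call:
jog_arm(targets="0.002 -0.0175 0 -0.022;0.0034 -0.0351 0 -0.045;0.0042 -0.0528 0 -0.067;0.0043 -0.0704 0 -0.089;0.0039 -0.088 0 -0.111")

```text
time_s: 6.82
eef_pos: [0.6447, 0.0693, 0.0834]
orientation: [180.0, -0.0, 31.3]
contact_force: [0.0, -2.2, -0.4]
grip_width: -0.0005
grasp_force: 0.7
```

Run:
```python
from h import *
s=monitor.get_state();print(s['eef_pos'],s['orientation'],s['contact_force'])
p=R2.T@(s['eef_pos'][:2]-O);print(np.hypot(*p),np.arctan2(p[1],p[0])+np.arctan2(.0265,.2), np.radians(s['orientation'][2])-yaw)
```

```text
[0.6446576  0.0692539  0.08336435] [ 1.79992517e+02 -6.83365995e-03  3.13083226e+01] [ 0.01850529 -2.23100774 -0.42029946]
0.20159847000855816 0.591450747499381 0.5922187485564533
```

Perfect sync; three more to about 1.1 rad, then retreat off the wall and rise.

Call:
jog_arm(targets="0.002 -0.0175 0 -0.022;0.0034 -0.0351 0 -0.045;0.0042 -0.0528 0 -0.067;0.0043 -0.0704 0 -0.089;0.0039 -0.088 0 -0.111")

```text
time_s: 7.23
eef_pos: [0.6277, 0.1001, 0.0833]
orientation: [180.0, -0.0, 41.3]
contact_force: [-0.3, -1.9, 0.1]
grip_width: -0.0003
grasp_force: 0.7
```

Call:
jog_arm(targets="0.002 -0.0175 0 -0.022;0.0034 -0.0351 0 -0.045;0.0042 -0.0528 0 -0.067;0.0043 -0.0704 0 -0.089;0.0039 -0.088 0 -0.111")

```text
time_s: 7.65
eef_pos: [0.6056, 0.1276, 0.0833]
orientation: [180.0, -0.0, 51.3]
contact_force: [0.3, -1.7, 0.4]
grip_width: -0.0003
grasp_force: 0.7
```

Call:
jog_arm(targets="0.002 -0.0175 0 -0.022;0.0034 -0.0351 0 -0.045;0.0042 -0.0528 0 -0.067;0.0043 -0.0704 0 -0.089;0.0039 -0.088 0 -0.111")

```text
time_s: 8.07
eef_pos: [0.5791, 0.1508, 0.0833]
orientation: [180.0, 0.0, 61.3]
contact_force: [1.3, -0.9, 1.1]
grip_width: -0.0001
grasp_force: 0.7
```

Call:
jog_arm(targets="0 0.05 0 0;0 0.05 -0.1 0;0 0.05 -0.2 0;0 0.05 -0.3 0;0 0.05 -0.35 0")

```text
time_s: 8.48
eef_pos: [0.5979, 0.1424, 0.2285]
orientation: [179.8, -0.2, 61.2]
contact_force: [0.7, 0.2, 0.8]
grip_width: -0.0002
grasp_force: 0.0
```

Run:
```python
from h import *
from plant import imaging,spotter
import cv2
f=imaging.grab_frame("top")
for n in ["tray_rear","tray_corner","bay","pink_tin"]:
    print(n,[(np.round(x["point"],4).tolist(),round(x["confidence"],2)) for x in spotter.spot_point(f,n)[:2]])
cv2.imwrite("pics/top1.png",f["img"])
s=monitor.get_state();print(s['time_s'],s['eef_pos'],s['orientation'],s['q'])
for y in(-2.6,87.4): print(row([.619,-.243,.231],y,s))
```

```text
tray_rear [([0.5736, 0.1693, 0.0988], 0.93)]
tray_corner []
bay [([0.6472, 0.0077, 0.0122], 0.69)]
pink_tin [([0.6191, -0.245, 0.0004], 0.69)]
8.7333 [0.59648047 0.1409488  0.22235773] [-1.79946777e+02  4.44544105e-02  6.11536905e+01] [ 12.24772913  22.24900205 -38.6681881   84.70196957  13.9795069
  78.0085025  -56.10175914]
[-0.8136  0.5124 -0.0215  0.7084]
[-0.8136  0.5124 -0.0215 -0.2916]
```

View pics/top1.png

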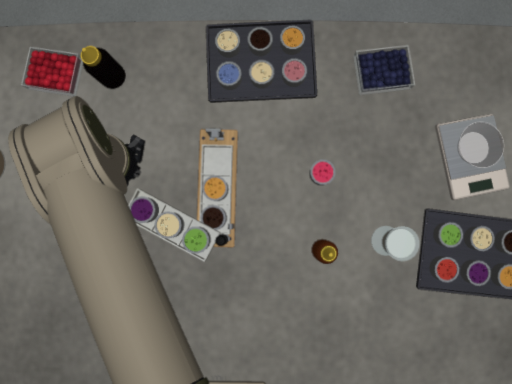

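Call:
jog_arm(targets="-0.4 0.25 0 0.35;-0.4 0.25 0 0.35;-0.4 0.25 0 0.35;-0.4 0.25 0 0.35;-0.4 0.25 0 0.35", gripper=1)

```text
time_s: 9.15
eef_pos: [0.6063, -0.0539, 0.2214]
orientation: [180.0, 0.2, 28.9]
contact_force: [0.8, -1.1, -0.2]
grip_width: 0.061
grasp_force: 0.0
```

Run:
```python
from h import *
s=monitor.get_state();print(s['eef_pos'],s['orientation'])
print(row([.619,-.243,.18],-2.6,s))
```

```text
[ 0.60630442 -0.05392444  0.22138922] [179.97508891   0.20244912  28.89346043]
[-0.2002  0.4291  0.1044  0.3499]
```

Call:
jog_arm(targets="-0.2 0.43 0.1 0.35;-0.2 0.43 0.1 0.35;-0.2 0.43 0.1 0.35;-0.2 0.43 0.1 0.35;-0.2 0.43 0.1 0.35")

```text
time_s: 9.57
eef_pos: [0.621, -0.2411, 0.1804]
orientation: [180.0, 0.2, -2.5]
contact_force: [-0.6, 0.2, -0.3]
grip_width: 0.0856
grasp_force: 0.0
```

Call:
jog_arm(targets="0 0 0 0;0 0 0 0")

```text
time_s: 9.73
eef_pos: [0.6214, -0.2382, 0.1808]
orientation: [-179.9, 0.2, -2.0]
contact_force: [0.6, 0.6, -0.3]
grip_width: 0.0855
grasp_force: 0.0
```

Run:
```python
from h import *
from plant import imaging,spotter
import cv2
s=monitor.get_state();f=imaging.grab_frame("wrist");cv2.imwrite("pics/w2.png",f["img"])
for n in ["pink_tin","bay","catch"]:
    print(n,[(np.round(x["point"],4).tolist(),round(x["confidence"],2)) for x in spotter.spot_point(f,n)[:2]])
s=monitor.get_state();print(s['time_s'],s['eef_pos'],s['orientation'])
# lid ellipse centre by colour -> world at z=.046
hsv=cv2.cvtColor(f["img"],cv2.COLOR_BGR2HSV);m=((hsv[...,0]>160)&(hsv[...,1]>150)&(hsv[...,2]>120)).astype(np.uint8)
n,l,st,c=cv2.connectedComponentsWithStats(m)
F=192/np.tan(np.radians(f["fov_y"]/2));T=np.array(f["T_tool_cam"])
for i in np.argsort(-st[1:,4])[:2]+1:
    u=(c[i]-[f["cx"],f["cy"]])/F; v=cv2.undistortPoints(c[i].reshape(1,1,2),np.array([[F,0,f["cx"]],[0,F,f["cy"]],[0,0,1]]),np.array([f["k1"],0,0,0.]))[0,0]
    R=Ro.from_euler('xyz',s['orientation'],degrees=True).as_matrix()
    e=s['eef_pos']+R@T[:3,3]; d=R@T[:3,:3]@np.r_[v,1]
    print(st[i],c[i],e+d*(.045-e[2])/d[2])
```

```text
pink_tin [([0.6142, -0.2473, 0.0024], 0.82)]
bay [([0.646, 0.0062, 0.0193], 0.86)]
catch []
9.9333 [ 0.62299511 -0.23466204  0.18318857] [-1.79949189e+02  3.13029177e-03 -1.72908363e+00]
[ 246  163   48   46 1725] [268.99942029 185.42086957] [ 0.61808459 -0.24333779  0.045     ]
```

View pics/w2.png

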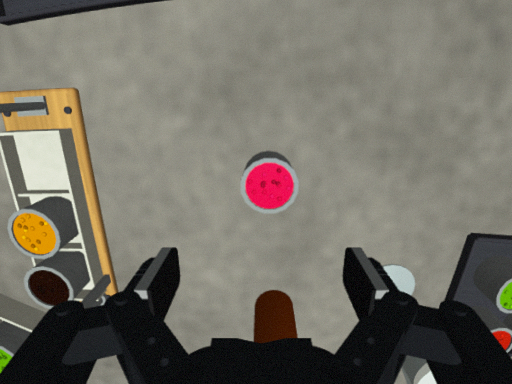

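```bash
cat > lid.py <<'E'
from h import *
from plant import imaging
import cv2
def lid(z,save=None):
    s=monitor.get_state();f=imaging.grab_frame("wrist")
    if save: cv2.imwrite(save,f["img"])
    hsv=cv2.cvtColor(f["img"],cv2.COLOR_BGR2HSV);m=((hsv[...,0]>160)&(hsv[...,1]>150)&(hsv[...,2]>120)).astype(np.uint8)
    n,l,st,c=cv2.connectedComponentsWithStats(m); i=1+np.argmax(st[1:,4])
    F=192/np.tan(np.radians(f["fov_y"]/2));T=np.array(f["T_tool_cam"])
    v=cv2.undistortPoints(c[i].reshape(1,1,2),np.array([[F,0,f["cx"]],[0,F,f["cy"]],[0,0,1]]),np.array([f["k1"],0,0,0.]))[0,0]
    R=Ro.from_euler('xyz',s['orientation'],degrees=True).as_matrix()
    e=s['eef_pos']+R@T[:3,3]; d=R@T[:3,:3]@np.r_[v,1]
    return s,f,e+d*(z-e[2])/d[2]
E
python3 - <<'E'
from lid import *
from plant import spotter
s,f,p=lid(.045);print(s['time_s'],s['eef_pos'],s['orientation'],p,monitor.get_state()['eef_pos'])
print([(np.round(x["point"],4).tolist()) for x in spotter.spot_point(f,"pink_tin")[:1]])
print(row([*p[:2],.06],-2.6),row([*p[:2],.022],-2.6))
E
```

```text
9.9333 [ 0.62299511 -0.23466204  0.18318857] [-1.79949189e+02  3.13029177e-03 -1.72908363e+00] [ 0.61663913 -0.24669293  0.045     ] [ 0.62301398 -0.23492218  0.18342236]
[[0.6145, -0.2454, 0.0026]]
[-0.015   0.0292  0.3088  0.0091] [-0.0151  0.0292  0.4038  0.0091]
```

Call:
jog_arm(targets="-0.015 0.029 0.05 0.009;-0.015 0.029 0.12 0.009;-0.015 0.029 0.19 0.009;-0.015 0.029 0.25 0.009;-0.015 0.029 0.25 0.009")

```text
time_s: 10.45
eef_pos: [0.6135, -0.2465, 0.0782]
orientation: [-179.9, 0.4, -2.7]
contact_force: [-1.6, 0.7, -2.0]
grip_width: 0.0851
grasp_force: 0.0
```

Call:
jog_arm(targets="0 0 0 0;0 0 0 0")

```text
time_s: 10.62
eef_pos: [0.6173, -0.2479, 0.0853]
orientation: [180.0, -0.1, -2.7]
contact_force: [1.2, -0.9, 0.7]
grip_width: 0.0852
grasp_force: 0.0
```

Run:
```python
from h import *
s=monitor.get_state();print(s['eef_pos'],s['orientation'])
print(row([.6163,-.2462,.022],-2.6,s))
```

```text
[ 0.61734376 -0.24794021  0.08526133] [ 1.79968626e+02 -1.26034546e-01 -2.68642785e+00]
[-0.0032 -0.0043  0.1581 -0.001 ]
```

Call:
jog_arm(targets="-0.003 -0.004 0.04 0;-0.003 -0.004 0.08 0;-0.003 -0.004 0.12 0;-0.003 -0.004 0.15 0;-0.003 -0.004 0.158 0")

```text
time_s: 11.03
eef_pos: [0.6151, -0.2464, 0.0197]
orientation: [180.0, 0.0, -2.7]
contact_force: [-0.3, 0.0, -0.6]
grip_width: 0.0857
grasp_force: 0.0
```

Call:
jog_arm(targets="0 0 0 0;0 0 0 0;0 0 0 0;0 0 0 0;0 0 0 0", gripper=-1, force=25)

```text
time_s: 11.45
eef_pos: [0.6162, -0.2468, 0.0218]
orientation: [180.0, -0.1, -2.7]
contact_force: [-0.6, -0.6, 6.4]
grip_width: 0.057
grasp_force: 27.6
```

Call:
jog_arm(targets="0 0 0 0;0 0 0 0;0 0 0 0")

```text
time_s: 11.7
eef_pos: [0.6162, -0.2468, 0.0218]
orientation: [180.0, -0.1, -2.7]
contact_force: [-0.5, 0.1, 6.4]
grip_width: 0.0566
grasp_force: 27.6
```

Call:
jog_arm(targets="0 0 -0.05 0;0 0 -0.12 0;0 0 -0.2 0;0 0 -0.26 0;0 0 -0.28 0")

```text
time_s: 12.12
eef_pos: [0.617, -0.247, 0.137]
orientation: [179.9, -0.3, -2.7]
contact_force: [1.0, -0.2, -1.0]
grip_width: 0.0571
grasp_force: 27.7
```

Call:
jog_arm(targets="0 0 0 0;0 0 0 0")

```text
time_s: 12.28
eef_pos: [0.6148, -0.2464, 0.1313]
orientation: [180.0, 0.0, -2.7]
contact_force: [-0.8, -0.2, -1.1]
grip_width: 0.0569
grasp_force: 27.7
```

Run:
```python
from lid import *
from plant import spotter
s,f,p=lid(monitor.get_state()['eef_pos'][2]+.023,"pics/w3.png")
print(s['time_s'],s['eef_pos'],s['orientation'],s['contact_force'],s['grip_width'])
print("lid-tcp organiser axes",R2.T@(p[:2]-s['eef_pos'][:2]))
for n in ["bay","catch","low_b"]:
    print(n,[(np.round(x["point"],4).tolist(),round(x["confidence"],2)) for x in spotter.spot_point(f,n)[:2]])
print(o2w([.185,.024]),row([*o2w([.185,.024]),.134],np.degrees(yaw)))
```

```text
12.2833 [ 0.61477734 -0.24643828  0.13131248] [ 1.79997402e+02  3.47484941e-02 -2.72881597e+00] [-0.80358509 -0.15300478 -1.12644046] 0.05694209172710216
lid-tcp organiser axes [ 0.00179837 -0.00090024]
bay [([0.6431, 0.0073, 0.0191], 0.68)]
catch []
low_b [([0.5122, 0.0084, 0.0127], 0.88), ([0.5739, 0.0035, 0.0104], 0.79)]
[0.64598949 0.00367589] [ 0.0495 -0.6278 -0.0092 -0.0011]
```

View pics/w3.png

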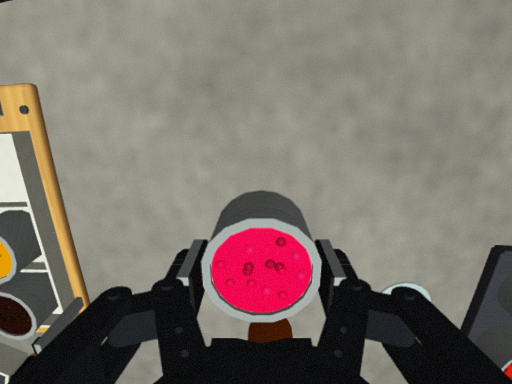

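```bash
cat > ov.py <<'E'
from h import *
from plant import imaging
import cv2
def proj(f,P):
    R=Ro.from_euler('xyz',f["orientation"],degrees=True).as_matrix(); F=192/np.tan(np.radians(f["fov_y"]/2))
    q=(np.asarray(P)-f["eye"])@R; v=q[:,:2]/q[:,2:]; v=v*(1+f["k1"]*(v**2).sum(1,keepdims=True))
    return v*F+[f["cx"],f["cy"]]
def overlay(cam,box,z,name,rects,h):
    f=imaging.grab_frame(cam); c=proj(f,[box])[0].astype(int); x0,y0=c-h
    im=cv2.resize(f["img"][max(y0,0):y0+2*h,max(x0,0):x0+2*h],None,fx=z,fy=z,interpolation=cv2.INTER_CUBIC)
    for (xa,xb,ya,yb,zz) in rects:
        P=[[*o2w([a/1e3,b/1e3]),zz/1e3] for a,b in((xa,ya),(xb,ya),(xb,yb),(xa,yb))]
        q=((proj(f,P)-[max(x0,0),max(y0,0)]+.5)*z-.5); cv2.polylines(im,[np.round(q*16).astype(np.int32)],True,(0,0,255),1,cv2.LINE_AA,4)
    return im
E
python3 - <<'E'
from ov import *
p=[*o2w([.12,.024]),.02]
r=[(11,221,-12,60,34),(-21,263,-22,70,12),(152,218,-9,57,15)]
a=overlay("top",p,6,"",r,65 )[:, 200:560]; b=overlay("scene",p,6,"",r,60)
a=cv2.resize(a,None,fx=.72,fy=.72) if 0 else a[:600]; b=b[:600,100:540]
h=min(len(a),len(b)); cv2.imwrite("pics/ov.png",np.hstack([a[:h],b[:h]])); print(a.shape,b.shape)
E
```

```text
(600, 360, 3) (600, 440, 3)
```

View pics/ov.png

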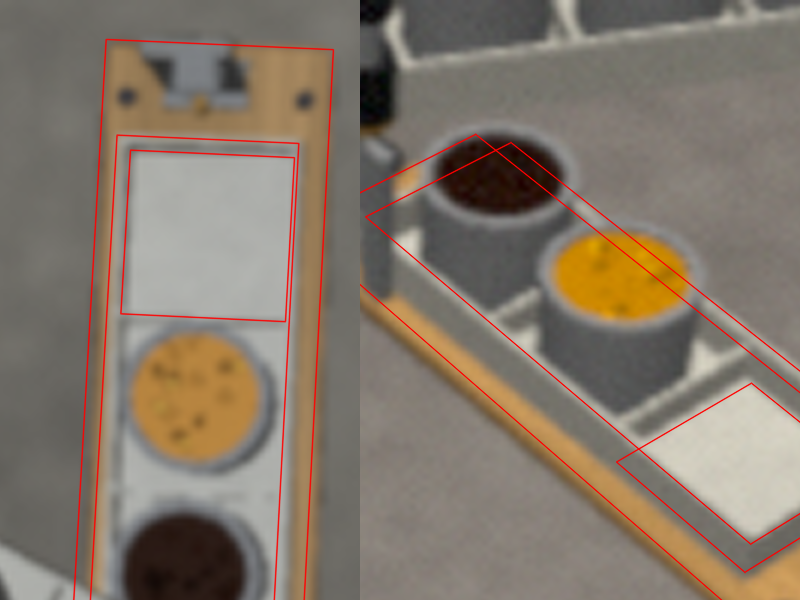

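Run:
```python
from ov import *
from scipy.optimize import least_squares
# wood mask; optimise pose so that projected base outline (minus) matches the wood's -y edge and free end edge
def ray(f,px,z):
    F=192/np.tan(np.radians(f["fov_y"]/2)); K=np.array([[F,0,f["cx"]],[0,F,f["cy"]],[0,0,1]])
    v=cv2.undistortPoints(np.float64(px).reshape(-1,1,2),K,np.array([f["k1"],0,0,0.]))[:,0]
    d=np.c_[v,np.ones(len(v))]@Ro.from_euler('xyz',f["orientation"],degrees=True).as_matrix().T
    return np.asarray(f["eye"])+d*((z-f["eye"][2])/d[:,2])[:,None]
for cam in("top","scene"):
    f=imaging.grab_frame(cam); hsv=cv2.cvtColor(f["img"],cv2.COLOR_BGR2HSV); S=cv2.GaussianBlur(hsv[...,1].astype(np.float32),(0,0),.6)
    def edge(side):   # scan along organiser y (or x) at z=12mm for the saturation step
        out=[]
        for t in np.arange(.02,.25,.006) if side!='end' else np.arange(-.012,.062,.004):
            u=np.arange(-.012,.0121,.0004)
            base={'-y':-.022,'+y':.070,'end':.263}[side]
            P=np.array([[*o2w([t,base+k] if side!='end' else [base+k,t]),.012 if cam=='top' else (.0 if side=='xx' else .012)] for k in u])
            q=proj(f,P).astype(np.float32); v=cv2.remap(S,q[:,:1],q[:,1:],cv2.INTER_LINEAR)[:,0]
            g=np.abs(np.gradient(v)); 
            if g.max()*1>0 and np.ptp(v)>50:
                lo,hi=v.min(),v.max(); w=(v-lo)/(hi-lo); i=np.where(np.diff(np.sign(w-.5)))[0]
                i=i[0] if side=='-y' else i[-1]
                out.append((t,u[i]))
        o=np.array(out)
        if len(o)<5: print(cam,side,len(o));return
        for _ in range(3):
            c=np.polyfit(o[:,0],o[:,1],1); r=o[:,1]-np.polyval(c,o[:,0]); o=o[np.abs(r)<max(.0015,1.5*r.std())]
        print(cam,side,len(o),"offset mm at pin/bay(185):",np.polyval(c,[0,.185])*1e3 if side!='end' else np.polyval(c,.024)*1e3,"slope deg",np.degrees(c[0]),"rms",r.std()*1e3)
    for sd in('-y','+y','end'): edge(sd)
```

```text
top -y 38 offset mm at pin/bay(185): [-7.1217995  -2.38359186] slope deg 1.467455677139122 rms 0.1661938562122693
top +y 35 offset mm at pin/bay(185): [-5.22954248 -1.25316527] slope deg 1.2315115260421583 rms 0.17988836518677828
top end 9 offset mm at pin/bay(185): -1.3228758169934822 slope deg -5.055509957036666 rms 0.8298007915562569
scene -y 39 offset mm at pin/bay(185): [-9.23595142 -5.05160594] slope deg 1.2959207350057478 rms 0.23204744220322662
scene +y 9 offset mm at pin/bay(185): [7.13503616 2.51219384] slope deg -1.431726237541156 rms 3.0562223319690496
scene end 19 offset mm at pin/bay(185): 1.3894736842105027 slope deg -1.4675761068263151 rms 0.1677178301337783
```

Call:
jog_arm(targets="0.005 -0.06 0 0;0.01 -0.13 0 0;0.015 -0.2 0 0;0.02 -0.27 0 0;0.023 -0.314 0 0")

```text
time_s: 13.1
eef_pos: [0.6306, -0.1175, 0.1321]
orientation: [-179.9, -0.0, -2.6]
contact_force: [0.9, 0.3, -0.8]
grip_width: 0.0569
grasp_force: 27.6
```

Call:
jog_arm(targets="0.023 -0.08 0 0;0.023 -0.16 0 -0.005;0.023 -0.23 0 -0.01;0.023 -0.28 0 -0.016;0.023 -0.314 0 -0.016")

```text
time_s: 13.52
eef_pos: [0.6453, 0.0069, 0.1321]
orientation: [-179.9, 0.0, -1.1]
contact_force: [-0.9, 0.2, -1.5]
grip_width: 0.0573
grasp_force: 27.6
```

Call:
jog_arm(targets="0 0 0 0;0 0 0 0;0 0 0 0;0 0 0 0")

```text
time_s: 13.85
eef_pos: [0.6455, 0.0013, 0.132]
orientation: [179.9, 0.0, -1.4]
contact_force: [0.3, -0.1, -2.7]
grip_width: 0.0571
grasp_force: 27.6
```

```bash
cat >> h.py <<'E'
yaw=np.radians(-1.3); R2=np.array([[np.cos(yaw),-np.sin(yaw)],[np.sin(yaw),np.cos(yaw)]]); O=np.array([.646,.0033])-R2@np.array([.185,.024])
E
python3 - <<'E'
from ov import *
s=monitor.get_state();print(s['time_s'],s['eef_pos'],s['orientation'])
print(row([.6453,.0035,.060],-1.3,s),row([.6453,.0035,.0375],-1.3,s))
r=[(11,221,-12,60,34),(-21,263,-22,70,12),(152,218,-9,57,15)];p=[*o2w([.17,.024]),.05]
a=overlay("top",p,6,"",r,65)[:600,200:560]; b=overlay("scene",p,5,"",r,60)[:600]
h=min(len(a),len(b)); cv2.imwrite("pics/ov2.png",np.hstack([a[:h],b[:h,:440]]))
E
```

```text
13.85 [0.6455454 0.0012815 0.1319814] [ 1.79937212e+02  5.11256090e-03 -1.44517659e+00]
[-0.0007 -0.0057  0.1799 -0.0016] [-0.0007 -0.0058  0.2362 -0.0016]
```

View pics/ov2.png

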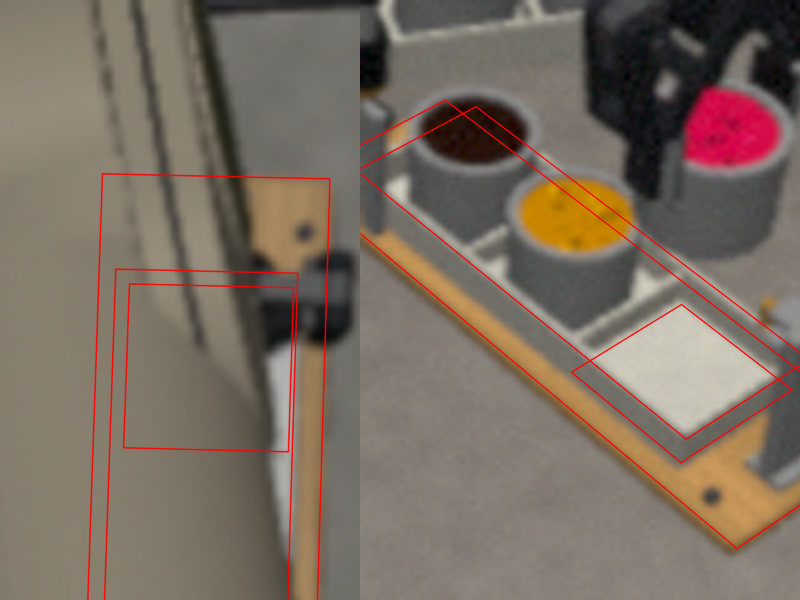

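Call:
jog_arm(targets="-0.0005 -0.0055 0.03 0;-0.0005 -0.0055 0.07 0;-0.0005 -0.0055 0.11 0;-0.0005 -0.0055 0.14 0;-0.0005 -0.0055 0.15 0")

```text
time_s: 14.37
eef_pos: [0.6439, 0.0055, 0.0691]
orientation: [180.0, 0.2, -1.3]
contact_force: [0.1, 0.3, -0.8]
grip_width: 0.0574
grasp_force: 27.6
```

Call:
jog_arm(targets="0 0 0 0;0 0 0 0;0 0 0 0;0 0 0 0;0 0 0 0")

```text
time_s: 14.78
eef_pos: [0.6458, 0.0058, 0.0729]
orientation: [180.0, -0.1, -1.3]
contact_force: [0.0, -0.4, -1.2]
grip_width: 0.0568
grasp_force: 27.6
```

Run:
```python
from h import *
s=monitor.get_state();print(s['time_s'],s['eef_pos'],s['orientation'],s['contact_force'])
print(row([.6453,.0035,.0375],-1.3,s))
```

```text
14.7833 [0.64578204 0.00579555 0.0729102 ] [ 1.79997582e+02 -7.29421481e-02 -1.28988989e+00] [ 0.04442307 -0.38752784 -1.19151997]
[-0.0012  0.0058  0.0885  0.0001]
```

Call:
jog_arm(targets="-0.001 0.005 0.005 0;-0.001 0.0055 0.015 0;-0.001 0.0055 0.025 0;-0.001 0.0055 0.03 0;-0.001 0.0055 0.03 0")

```text
time_s: 15.2
eef_pos: [0.6444, 0.0035, 0.0592]
orientation: [180.0, 0.1, -1.3]
contact_force: [0.3, -0.2, -1.0]
grip_width: 0.0574
grasp_force: 27.6
```

Call:
jog_arm(targets="0 0 0.008 0;0 0 0.016 0;0 0 0.024 0;0 0 0.032 0;0 0 0.04 0")

```text
time_s: 15.62
eef_pos: [0.6448, 0.0036, 0.0437]
orientation: [180.0, 0.0, -1.3]
contact_force: [-0.1, 0.5, -1.9]
grip_width: 0.057
grasp_force: 27.6
```

Call:
jog_arm(targets="0 0 0.003 0;0 0 0.006 0;0 0 0.009 0;0 0 0.012 0;0 0 0.015 0")

```text
time_s: 16.03
eef_pos: [0.645, 0.0036, 0.0381]
orientation: [180.0, -0.0, -1.3]
contact_force: [0.4, -0.2, -1.9]
grip_width: 0.0572
grasp_force: 27.6
```

Call:
jog_arm(targets="0 0 0.001 0;0 0 0.002 0;0 0 0.003 0;0 0 0.003 0;0 0 0.003 0")

```text
time_s: 16.45
eef_pos: [0.6449, 0.0036, 0.037]
orientation: [180.0, -0.0, -1.3]
contact_force: [-0.1, -0.7, -1.0]
grip_width: 0.0572
grasp_force: 27.6
```

Call:
jog_arm(targets="0 0 0.001 0;0 0 0.001 0;0 0 0.001 0")

```text
time_s: 16.7
eef_pos: [0.6449, 0.0036, 0.0368]
orientation: [180.0, -0.0, -1.3]
contact_force: [-2.4, -0.3, 3.4]
grip_width: 0.0574
grasp_force: 28.0
```

Call:
jog_arm(targets="0 0 0 0;0 0 0 0;0 0 0 0;0 0 0 0;0 0 0 0", gripper=1)

```text
time_s: 17.12
eef_pos: [0.6449, 0.0036, 0.0364]
orientation: [180.0, -0.0, -1.3]
contact_force: [0.1, 0.6, 0.8]
grip_width: 0.0852
grasp_force: 0.0
```

Call:
jog_arm(targets="0 0 -0.02 0;0 0 -0.08 0;0 0 -0.18 0;0 0 -0.28 0;0 0 -0.35 0")

```text
time_s: 17.53
eef_pos: [0.6457, 0.0039, 0.1811]
orientation: [-180.0, -0.2, -1.3]
contact_force: [0.3, -0.6, -0.2]
grip_width: 0.0858
grasp_force: 0.0
```

Call:
jog_arm(targets="0 0 0 0;0 0 0 0;0 0 0 0", gripper=-1)

```text
time_s: 17.78
eef_pos: [0.6445, 0.0035, 0.1762]
orientation: [180.0, 0.0, -1.3]
contact_force: [-0.2, -0.5, -0.1]
grip_width: 0.0518
grasp_force: 0.0
```

Run:
```python
from lid import *
from plant import spotter
s,f,p=lid(.060,"pics/w4.png")
print(s['time_s'],s['eef_pos'],s['orientation'],p,o2w([.185,.024]))
for n in ["bay","pink_tin","tray_corner","tray_rear"]:
    print(n,[(np.round(x["point"],4).tolist(),round(x["confidence"],2)) for x in spotter.spot_point(f,n)[:2]])
```

```text
17.7833 [0.64454738 0.00348824 0.17619492] [ 1.79985770e+02  2.66825681e-02 -1.28726974e+00] [0.64572967 0.00271997 0.06      ] [0.646  0.0033]
bay [([0.5116, 0.0105, 0.0145], 0.68)]
pink_tin [([0.6452, 0.0024, 0.0161], 0.88), ([0.4338, -0.2489, -0.0044], 0.71)]
tray_corner []
tray_rear [([0.5751, 0.1771, 0.1038], 0.7)]
```

View pics/w4.png

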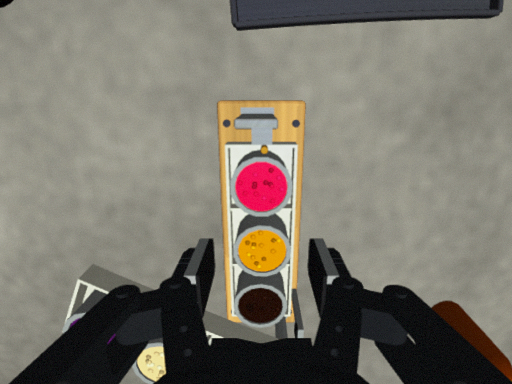

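Run:
```python
from h import *
p=R2.T@(np.array([.5791,.1508])-O); th=np.arctan2(p[1],p[0])+np.arcsin(.0265/np.hypot(*p)); print(p,np.hypot(*p),th)
s=monitor.get_state();q=tray([.212,.0745+.03],th);Y=np.degrees(th+yaw)
a=row([*q,.18],Y,s);print(q,Y,a)
c,sn=np.cos(np.radians(31)),np.sin(np.radians(31))
print(s['q'],np.hypot(*q))
```

```text
[0.11477084 0.16994425] 0.2050692421357637 1.106397375009779
[0.46738413 0.21975934] 62.091900052413365 [-0.4545 -0.5305 -0.0107 -0.7042]
[  13.87605281   25.41628467  -24.46138      83.57384404   10.67125505
   73.41525793 -102.84106487] 0.5164708092762162
```

Call:
jog_arm(targets="-0.05 -0.06 0 -0.07;-0.11 -0.13 0 -0.14;-0.17 -0.2 0 -0.21;-0.22 -0.26 0 -0.28;-0.227 -0.265 0 -0.35")

```text
time_s: 18.45
eef_pos: [0.5528, 0.1178, 0.1765]
orientation: [-179.9, 0.0, 31.0]
contact_force: [-0.6, 0.6, -0.3]
grip_width: 0.0002
grasp_force: 0.0
```

Run:
```python
from h import *
s=monitor.get_state();q=tray([.212,.0745+.03],1.106)
print(row([*q,.18],np.degrees(1.106+yaw),s))
```

```text
[-0.0518 -0.3284 -0.008  -0.3456]
```

Call:
jog_arm(targets="-0.01 -0.08 0 -0.07;-0.02 -0.16 0 -0.14;-0.04 -0.24 0 -0.21;-0.05 -0.3 0 -0.28;-0.052 -0.328 0 -0.345")

```text
time_s: 18.87
eef_pos: [0.4697, 0.2175, 0.1764]
orientation: [-180.0, 0.0, 61.8]
contact_force: [0.2, -0.2, -0.5]
grip_width: -0.0002
grasp_force: 0.0
```

Call:
jog_arm(targets="0 0 0 0;0 0 0 0;0 0 0 0")

```text
time_s: 19.12
eef_pos: [0.4732, 0.2133, 0.1762]
orientation: [180.0, 0.0, 61.0]
contact_force: [0.1, -0.2, -0.4]
grip_width: 0.0001
grasp_force: 0.0
```

Run:
```python
from h import *
from plant import imaging,spotter
s=monitor.get_state();print(s['time_s'],s['eef_pos'],s['orientation'])
f=imaging.grab_frame("wrist")
print("pred corner",tray([.221,.06],1.106),tray([.221,-.012],1.106))
for n in ["tray_corner","tray_rear"]:
    print(n,[(np.round(x["point"],4).tolist(),round(x["confidence"],2)) for x in spotter.spot_point(f,n)[:2]])
q=tray([.212,.0745+.025],1.106)
print(row([*q,.083],np.degrees(1.106+yaw)))
```

```text
19.1167 [0.47317585 0.21332843 0.17620414] [1.79999880e+02 3.08793779e-02 6.10021731e+01]
pred corner [0.51101001 0.20686415] [0.57462298 0.17313893]
tray_corner [([0.5105, 0.2114, 0.1014], 0.71)]
tray_rear [([0.5737, 0.1791, 0.1032], 0.89)]
[ 0.0072 -0.0074  0.2332 -0.0111]
```

Call:
jog_arm(targets="0.018 -0.01 0.03 -0.011;0.018 -0.01 0.09 -0.011;0.018 -0.01 0.15 -0.011;0.018 -0.01 0.21 -0.011;0.018 -0.01 0.233 -0.011")

```text
time_s: 19.68
eef_pos: [0.4708, 0.2221, 0.0795]
orientation: [-179.8, 0.2, 62.3]
contact_force: [0.2, -0.9, 0.3]
grip_width: -0.0001
grasp_force: 0.0
```

Call:
jog_arm(targets="0 0.01 0 0;0 0.02 0 0;0 0.025 0 0;0 0.03 0 0;0 0.035 0 0")

```text
time_s: 20.1
eef_pos: [0.4858, 0.2163, 0.0844]
orientation: [179.9, -0.1, 62.2]
contact_force: [0.0, -0.0, 0.3]
grip_width: -0.0001
grasp_force: 0.0
```

Run:
```python
from h import *
s=monitor.get_state();p=R2.T@(s['eef_pos'][:2]-O)
c,n=np.cos(1.106),np.sin(1.106); print(s['time_s'],s['contact_force'],np.array([[c,n],[-n,c]])@p)
```

```text
20.1 [ 0.00993159 -0.03371688  0.29455723] [0.21754017 0.08667782]
```

Call:
jog_arm(targets="0 0.006 0 0;0 0.012 0 0;0 0.018 0 0;0 0.024 0 0;0 0.03 0 0")

```text
time_s: 20.52
eef_pos: [0.4957, 0.2105, 0.0833]
orientation: [180.0, 0.0, 62.3]
contact_force: [0.0, -0.3, -0.2]
grip_width: -0.0001
grasp_force: 0.0
```

Call:
jog_arm(targets="0.006 0.019 0 0.022;0.0117 0.038 0 0.045;0.0165 0.0576 0 0.067;0.0207 0.077 0 0.089;0.024 0.097 0 0.111")

```text
time_s: 20.93
eef_pos: [0.5344, 0.2011, 0.0832]
orientation: [-180.0, 0.0, 52.2]
contact_force: [-1.4, -0.3, 0.1]
grip_width: -0.0
grasp_force: 0.6
```

Call:
jog_arm(targets="0.006 0.019 0 0.022;0.0117 0.038 0 0.045;0.0165 0.0576 0 0.067;0.0207 0.077 0 0.089;0.024 0.097 0 0.111")

```text
time_s: 21.35
eef_pos: [0.5714, 0.1846, 0.0832]
orientation: [-180.0, 0.0, 42.1]
contact_force: [-1.2, 0.9, -0.3]
grip_width: 0.0001
grasp_force: 0.6
```

Call:
jog_arm(targets="0.006 0.019 0 0.022;0.0117 0.038 0 0.045;0.0165 0.0576 0 0.067;0.0207 0.077 0 0.089;0.024 0.097 0 0.111")

```text
time_s: 21.77
eef_pos: [0.6046, 0.1622, 0.0832]
orientation: [-180.0, 0.0, 32.1]
contact_force: [-1.0, 1.5, -0.8]
grip_width: -0.0002
grasp_force: 0.7
```

```bash
cat > tr.py <<'E'
from h import *
s=monitor.get_state();p=R2.T@(s['eef_pos'][:2]-O); d=np.hypot(*p)
th=np.arctan2(p[1],p[0])-np.arcsin(.0745/d)
print(s['time_s'],s['eef_pos'],s['contact_force'],"contact x",np.sqrt(d*d-.0745**2),"theta",th,"tool",np.radians(s['orientation'][2])-yaw)
E
python3 tr.py
```

```text
21.7667 [0.60461804 0.16219875 0.08321895] [-1.02047478  1.52438706 -0.78425916] contact x 0.2171426010005734 theta 0.584295795489418 tool 0.582722337537991
```

Call:
jog_arm(targets="0.006 0.019 0 0.022;0.0117 0.038 0 0.045;0.0165 0.0576 0 0.067;0.0207 0.077 0 0.089;0.024 0.097 0 0.111")

```text
time_s: 22.18
eef_pos: [0.6334, 0.1345, 0.0833]
orientation: [180.0, -0.0, 22.1]
contact_force: [-1.8, 0.9, -2.3]
grip_width: -0.0004
grasp_force: 0.7
```

Call:
jog_arm(targets="0.006 0.019 0 0.022;0.0117 0.038 0 0.045;0.0165 0.0576 0 0.067;0.0207 0.077 0 0.089;0.024 0.097 0 0.111")

```text
time_s: 22.6
eef_pos: [0.6569, 0.1021, 0.0833]
orientation: [180.0, -0.0, 12.1]
contact_force: [-0.3, 1.2, -1.1]
grip_width: 0.0004
grasp_force: 0.7
```

Call:
jog_arm(targets="0.005 0.015 0 0.018;0.009 0.029 0 0.034;0.0125 0.041 0 0.048;0.0155 0.053 0 0.061;0.018 0.063 0 0.073")

```text
time_s: 23.02
eef_pos: [0.669, 0.0792, 0.0833]
orientation: [180.0, 0.0, 5.6]
contact_force: [-1.2, 1.6, 0.1]
grip_width: -0.0002
grasp_force: 0.5
```

```bash
python3 tr.py
```

```text
23.0167 [0.66900154 0.07919067 0.08331792] [-1.2440169   1.57306214  0.0655535 ] contact x 0.21697328865392815 theta 0.12220164079792772 tool 0.12083622967861482
```

Call:
jog_arm(targets="0.0025 0.007 0 0.008;0.0047 0.0142 0 0.0165;0.007 0.0213 0 0.025;0.009 0.0284 0 0.033;0.0109 0.0355 0 0.041")

```text
time_s: 23.43
eef_pos: [0.6747, 0.0658, 0.0834]
orientation: [180.0, -0.0, 2.0]
contact_force: [-0.5, 1.9, -1.0]
grip_width: 0.0001
grasp_force: 0.5
```

Call:
jog_arm(targets="0.0008 0.0025 0 0.003;0.0016 0.005 0 0.006;0.0024 0.0075 0 0.009;0.0032 0.01 0 0.012;0.004 0.0125 0 0.015")

```text
time_s: 23.85
eef_pos: [0.6764, 0.0611, 0.0833]
orientation: [-180.0, -0.0, 0.7]
contact_force: [-0.1, 1.2, -0.3]
grip_width: -0.0003
grasp_force: 0.6
```

```bash
python3 tr.py
```

```text
23.85 [0.6764426  0.06109456 0.08334331] [-0.05614395  1.2378233  -0.30920721] contact x 0.217025356056092 theta 0.03696836002344567 tool 0.034631063452600225
```

Call:
jog_arm(targets="0.0004 0.00125 0 0.0015;0.0008 0.0025 0 0.003;0.0012 0.00375 0 0.0045;0.0016 0.005 0 0.006;0.002 0.00625 0 0.0075")

```text
time_s: 24.27
eef_pos: [0.6773, 0.0586, 0.0834]
orientation: [-180.0, -0.0, 0.0]
contact_force: [0.1, 1.3, -1.2]
grip_width: 0.0001
grasp_force: 0.6
```

Call:
jog_arm(targets="0.0004 0.00125 0 0.0015;0.0008 0.0025 0 0.003;0.0012 0.00375 0 0.0045;0.0016 0.005 0 0.006;0.002 0.00625 0 0.0075")

```text
time_s: 24.68
eef_pos: [0.6781, 0.0565, 0.0834]
orientation: [-180.0, -0.0, -0.6]
contact_force: [-0.3, 3.0, -1.2]
grip_width: -0.0003
grasp_force: 1.7
```

Roller starting to resist.

Call:
jog_arm(targets="0.0003 0.00125 0 0.0015;0.0006 0.0025 0 0.003;0.0009 0.00375 0 0.0045;0.0012 0.005 0 0.006;0.0014 0.00625 0 0.0075")

```text
time_s: 25.1
eef_pos: [0.6784, 0.0554, 0.0833]
orientation: [-179.9, 0.0, -1.3]
contact_force: [0.4, 7.6, -1.1]
grip_width: -0.0001
grasp_force: 4.1
```

Call:
jog_arm(targets="0 0.001 0 0;0 0.002 0 0;0 0.003 0 0;0 0.004 0 0;0 0.005 0 0")

```text
time_s: 25.52
eef_pos: [0.6785, 0.0548, 0.0834]
orientation: [-179.8, -0.0, -1.2]
contact_force: [0.7, 10.1, -2.1]
grip_width: 0.0002
grasp_force: 5.5
```

Call:
jog_arm(targets="0 0.00075 0 0;0 0.0015 0 0;0 0.00225 0 0;0 0.003 0 0;0 0.00375 0 0")

```text
time_s: 25.93
eef_pos: [0.6786, 0.0544, 0.0835]
orientation: [-179.7, -0.1, -1.1]
contact_force: [2.0, 12.2, -2.7]
grip_width: 0.0002
grasp_force: 5.5
```

Call:
jog_arm(targets="0 0.0006 0 0;0 0.0012 0 0;0 0.0018 0 0;0 0.0024 0 0;0 0.003 0 0")

```text
time_s: 26.35
eef_pos: [0.6788, 0.0532, 0.0835]
orientation: [-179.7, -0.1, -1.1]
contact_force: [4.0, 10.5, -3.0]
grip_width: -0.0003
grasp_force: 5.2
```

Call:
jog_arm(targets="0 0.0005 0 0;0 0.001 0 0;0 0.0015 0 0;0 0.002 0 0;0 0.002 0 0")

```text
time_s: 26.77
eef_pos: [0.679, 0.0521, 0.0836]
orientation: [-179.7, -0.1, -1.2]
contact_force: [4.4, 11.7, -3.0]
grip_width: -0.0001
grasp_force: 6.1
```

Call:
jog_arm(targets="0 0.0005 0 0;0 0.001 0 0;0 0.0015 0 0;0 0.002 0 0;0 0.002 0 0")

```text
time_s: 27.18
eef_pos: [0.6789, 0.052, 0.0836]
orientation: [-179.7, -0.1, -1.1]
contact_force: [4.9, 13.8, -2.7]
grip_width: -0.0001
grasp_force: 6.9
```

Call:
jog_arm(targets="0 0.0005 0 0;0 0.001 0 0;0 0.0015 0 0;0 0.002 0 0;0 0.002 0 0")

```text
time_s: 27.6
eef_pos: [0.6789, 0.052, 0.0836]
orientation: [-179.6, -0.1, -1.1]
contact_force: [4.6, 15.6, -3.5]
grip_width: -0.0001
grasp_force: 7.8
```

```bash
python3 tr.py
```

```text
27.6 [0.67892984 0.05197056 0.08363774] [ 4.62620794 15.5829001  -3.50293739] contact x 0.2164433924429395 theta -0.00505413843101743 tool 0.0035355080983413244
```

Call:
jog_arm(targets="0 -0.003 0 0;0 -0.006 0 0;0 -0.009 0 0;0 -0.012 0 0;0 -0.012 0 0")

```text
time_s: 28.02
eef_pos: [0.6789, 0.0522, 0.0835]
orientation: [-179.9, -0.1, -1.3]
contact_force: [3.7, 6.5, -1.5]
grip_width: -0.0001
grasp_force: 2.8
```

Call:
jog_arm(targets="0 -0.002 0 0;0 -0.004 0 0;0 -0.006 0 0;0 -0.008 0 0;0 -0.008 0 0")

```text
time_s: 28.43
eef_pos: [0.6784, 0.0538, 0.0832]
orientation: [180.0, 0.0, -1.4]
contact_force: [0.2, 0.3, 0.4]
grip_width: -0.0002
grasp_force: 0.0
```

Call:
jog_arm(targets="0 -0.02 0 0;0 -0.05 0 0;0 -0.08 -0.05 0;0 -0.1 -0.15 0;0 -0.1 -0.25 0")

```text
time_s: 28.85
eef_pos: [0.6778, 0.0986, 0.1831]
orientation: [-179.9, 0.2, -1.1]
contact_force: [1.4, -0.1, 0.6]
grip_width: 0.0001
grasp_force: 0.0
```

Call:
jog_arm(targets="0 -0.05 -0.05 0;0 -0.1 -0.1 0;0 -0.15 -0.1 0;0 -0.2 -0.1 0;0 -0.25 -0.1 0")

```text
time_s: 29.27
eef_pos: [0.6815, 0.1969, 0.2239]
orientation: [-180.0, -0.0, -1.3]
contact_force: [0.2, -0.2, -0.8]
grip_width: 0.0003
grasp_force: 0.0
```

Call:
jog_arm(targets="0 0 0 0;0 0 0 0;0 0 0 0;0 0 0 0")

```text
time_s: 29.6
eef_pos: [0.682, 0.1935, 0.2233]
orientation: [180.0, -0.0, -1.4]
contact_force: [0.3, -0.2, 0.5]
grip_width: -0.0002
grasp_force: 0.0
```

Run:
```python
from ov import *
from plant import spotter
for c in("top","scene"):
    f=imaging.grab_frame(c)
    for n in ["tray_corner","tray_rear","up_c","parfait","caramel"]:
        print(c,n,[(np.round(x["point"],4).tolist(),round(x["confidence"],2)) for x in spotter.spot_point(f,n)[:1]])
print(tray([.221,.06],0),tray([.221,-.012],0))
p=[*o2w([.12,.024]),.06]; r=[(11,221,-12,60,100)]
a=overlay("top",p,5,"",r,60)[:,150:450]; b=overlay("scene",p,5,"",r,60)[:600,:500]
cv2.imwrite("pics/fin.png",np.hstack([a[:600],b])); print(monitor.get_state()['time_s'])
```

```text
top tray_corner [([0.6826, 0.0357, 0.0987], 0.57)]
top tray_rear [([0.6786, -0.0361, 0.1038], 0.64)]
top up_c [([0.5765, 0.0073, 0.0801], 0.78)]
top parfait [([0.4492, -0.4064, 0.0004], 0.71)]
top caramel [([0.434, -0.2473, 0.0026], 0.65)]
scene tray_corner [([0.6817, 0.039, 0.0997], 0.64)]
scene tray_rear [([0.6804, -0.0353, 0.0998], 0.71)]
scene up_c [([0.5092, 0.009, 0.0744], 0.71)]
scene parfait [([0.4553, -0.4082, 0.0033], 0.6)]
scene caramel [([0.4317, -0.2446, 0.001], 0.71)]
[0.68280748 0.03847399] [ 0.68117399 -0.03350748]
30.3
```

View pics/fin.png

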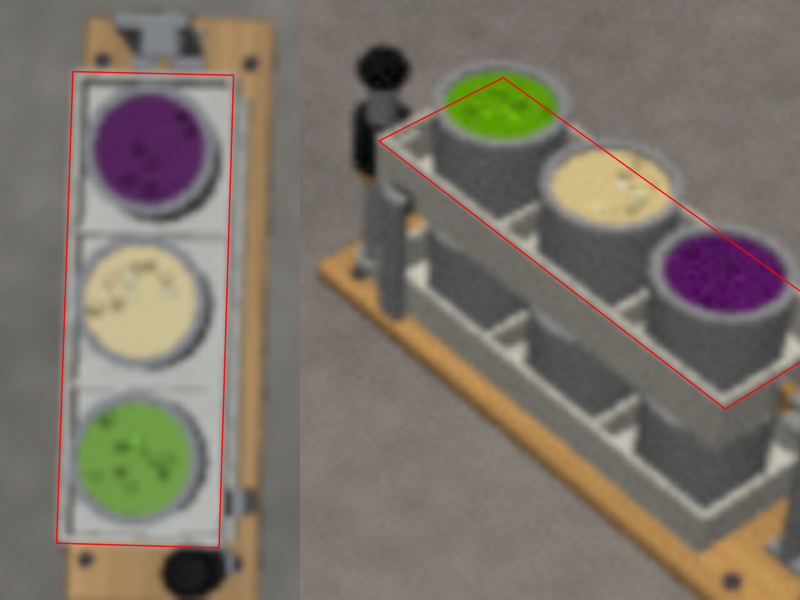

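```bash
python3 -c "
from plant import order
print(order.job_done())"
```

```text
the job is handed in; nothing more can be done
None
```

I put the pink tin flat in the free end compartment of the lower tray, pushed the top tray home on its roller catch, and handed the job in at about 30 s; the hand-in call returned no verdict. Pushes on the organiser peaked at about 17 N in the readings.

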